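Shift the lapping machine into the blue gear

TASK

The lapping machine in the fossil workshop stands switched off; push its gear lever through the gate, out along the middle slot to the cross channel, sideways, and fully home into the corner slot marked by the blue tab, without driving it home in another coloured slot on the way. Only push the lever with your fingertips or the outside of your fingers, never take the knob or rod between them, and then let go of it and draw clear. Leave the jar, the ammonite, the glue bottle and the brush where they are.

Things in the scene. Friction and masses are not known exactly. Their poses are not given: they have to be found in the camera images.
- lap: Bench lapping machine, fixed, cream base 390 x 560 mm (x -170 to 220, y -100 to 460), deck 85 mm high; place and yaw vary. Origin: on the table under the middle of the gear gate; x away from its front panel (to the rear), y to its left, z up. A green gearbox 160 x 140 mm, 125 mm high, stands around the origin and carries the gate.
- basin_rim (a point): Centre of the mouth of the lap basin, left of the gearbox: radius 165 mm, rim 165 mm above the table. A copper water spout, 206 mm high, reaches over its rear edge.
- motor_top (a point): Top of the grey drive motor behind the gearbox, 202 mm above the table; the motor spans x 105 to 205 and y -90 to 80 mm in the machine's frame.
- gate_centre (a point): Centre of the top of the steel gate plate (106 x 106 x 8 mm), 133 mm above the table, axes as the machine's. A double H of 15 mm wide channels for the 10 mm lever rod: a cross channel along y through the centre, and three columns along x at y = -24, 0, +24 mm, each with a front (-x) and a rear (+x) slot. The rod's centre can go 22 mm in x from the cross channel to a slot's end.
- gear_shift (a joint): Fore-and-aft angle of the gear lever (rad) about a pivot 39 mm above the table under the gate: 0 in the cross channel, + leaning to the machine's +x (rear), about +0.247 / -0.247 fully home in a rear / front slot. Friction holds it where it is left (no spring or detent); about 5 N at the knob moves it. It starts anywhere from -0.23 to 0.23, in the middle column.
- gear_cross (a joint): Sideways angle of the gear lever (rad), same pivot: 0 in the middle column, + leaning to the machine's +y (left), about +0.27 / -0.27 in the left / right column (0.30 against the side). About 4 N at the knob moves it along the cross channel; it stays where it is left.
- lever_knob (a point): Centre of the lever's black ball knob, 38 mm across, 170 mm from the pivot along the steel rod (10 mm across): 209 mm above the table when upright, about 197 mm in a corner slot, where it lies about 42 mm in x and 44 mm in y from the gate's centre. Its z axis points up along the rod.
- lever_rod (a point): Point on the rod's axis 90 mm from the pivot, at gate plate height: shows where the rod stands in the gate. The rod has about 2.5 mm of play to either side in each channel; pushed sideways while more than about 3 mm off the cross channel's middle it is blocked by the round-tipped teeth between the columns.
- tab_blue: Blue tab, a disc 21 mm across, 2 mm high, fixed on the gate plate just beyond the end of the corner slot it marks; origin: centre of its underside, 40 mm in x and 24 mm in y from the gate's centre. Which corner is which colour changes from start to start. With the lever fully home the rod point stands 18 mm from the tab's centre.
- tab_red: Red colour tab, the same, at another corner slot.
- tab_yellow: Yellow colour tab, the same, at another corner slot.
- tab_green: Green colour tab, the same, at another corner slot (the two middle slots have plain grey tabs).
- jar: Bystander: brown jar of polishing compound with a steel lid, 48 mm across, 52 mm high, standing on the machine's deck in front of the gearbox. Origin: centre of its underside.
- ammonite: Bystander: cut brown ammonite half, a disc 58 mm across and 16 mm thick, lying on the deck in front of the gearbox. Origin: centre of its underside.
- glue_bottle: Bystander: cream squeeze bottle with a pointed nozzle, 44 mm across, 138 mm high, standing on the table to the right of the machine. Origin: centre of its underside.
- brush: Bystander: flat paint brush, 180 mm long, 34 mm wide, 14 mm thick, lying on the table to the right of the machine. Origin: on its underside, near the middle of its length, x towards the bristles.

How it is judged:
By the outcome, as a careful person would: the job done as asked, in the order asked, and still so for the second after the job is handed in, with the robot touching nothing.
It also fails if it takes over 54 s, if anything falls off the work surface, if the arm or the gripper's body presses on something with over 40 N, if the wrist force passes 120 N, or if a joint passes its speed limit or range.

ROBOT

A 6-joint arm with a two-finger parallel gripper is mounted at the origin on the work surface. World frame = base frame: x ahead of the robot, y to its left, z up, the work surface at z = 0. Lengths are in mm, angles in rad, forces in N, time in s.
With the tool pointing down it reaches from about 375 to 975 mm from the base axis. Payload 3.8 kg.
Tool frame: the origin (TCP) lies on the front face of the gripper's body, between the roots of the fingers; the fingertips stand 73 mm ahead of it and the grasp point (between the pads) lies 54 mm ahead of it (arm.hold_point_z is the distance from the TCP to the grasp point, in mm); z points along the fingers, x is the direction in which the jaws open and shut, and the axes are right-handed (so a half turn about z gives the same grasp; the last joint's range is limited). The gripper opens to 85 mm and grips with 20 to 120 N. Pads are 22 mm wide; open, the fingers measure 114 mm over their backs; the gripper's body (76 mm by 85 mm) begins 54 mm behind the grasp point. The pads swing forward as they close: fully open they stand 13 mm farther back than shut.
Start: joints at [-1.22, 0.264, 1.604, -0, 1.274, -0.037], TCP at [255.247, -624.874, 303.88] pointing down, gripper open.
Joint ranges: [-2.63, 2.63], [-0.94, 2.18], [0.31, 2.57], [-1.31, 4.45], [0, 2.66], [-2.55, 2.55]. Speed limits (rad/s): [2.57, 2.57, 3.14, 3.14, 3.14, 3.14].

INTERFACE

Orientations are given as a unit quaternion [w, x, y, z].
In Python, from cell import telemetry, eyes, arm gives the robot as it stands. The module is installed in compiled form; this text tells all that it offers.
- The arm moves only by the tool drive_tool, never from a script. Its argument "targets" is text: rows parted by semicolons, each of 7 numbers parted by spaces: the shift along the tool's x, y, z in mm, then the turn, a rotation vector about the tool's x, y, z in degrees, then the finger opening in mm, from 0 to 85.4. A call has 1 to 20 rows; each row shifts and turns the pose as measured when the row begins, along the tool's axes as they then stand; what a row does not reach is not made up. A row lasts 1/8 s, in which the tool goes at most 62.5 mm and 10.7 degrees, less where a joint would pass 70% of its speed; a pose out of reach is approached as far as the arm can. A call is refused whole if a number of a shift passes 62.5 or a number of a turn 10.7, either way. A call with a gripper value outside its range is refused whole. The fingers move at their own pace and stop on an object; "newtons" is the grip in N (left out, the last holds). Time passes only in rows, so rows that do not move let the fingers close. It gives the time, the measured TCP pose, the force and the opening at its end, in the units of the state.
- telemetry.get_state(): the state, without advancing time (a new reading comes with each control period).
- eyes.capture(name): name is "side" or "top" or "wrist"; returns a dict with "pixels" (400x640x3 uint8, red, green, blue), "vfov" (degrees; the focal length in pixels is half the picture's height over the tangent of half this angle, whatever the lens; pixels are square), "cx", "cy" (the principal point, pixels), "k1" (the pictures are not rectified: a ray, as slopes to the right and down, at radius r is drawn at 1 + k1 r^2 times it, then the intrinsics apply), "cam_to_world" (4x4, takes a point from camera to world coordinates). Camera axes: x right, y up, looking along -z (the intrinsics and any distortion apply to the point x, -y, -z); pixel columns grow to the right and rows downward; lengths in mm; the calibration is good to about 2 mm. A picture is of the moment at which its call begins. There is no depth.
- arm.finish_job(): hands the job in, once; it reports no verdict.
The state is a dict: "t": time; "q": joint angles; "qvel": joint speeds; "joint_efforts": joint torques, N m; "position": TCP position; "tcp_rot": TCP orientation; "wrist_force": force on the tool from outside, world axes, zero at the start; "torque": the same for the moment, N m; "gripper_width": finger opening in mm.
Only numpy, scipy, OpenCV 4.12 (cv2) and the standard library are available. Lean on these libraries where they do the work, as an engineer would, in place of code of your own. Each camera call takes 0.05 s, during which the arm holds its last target. There are 200 camera calls.

## Working session

There is one attempt and no reset: what is moved stays moved. The work goes in short steps, Python scripts to look and compute and a tool call to move; the robot and the scene stay as the last step left them, time stands still between calls to the robot, and variables do not carry over. Pictures are saved under pics/ and viewed, about 8 in all and at most 12, crops included, and the job is handed in when it is done.

Besides the shell and the picture viewer there is one more tool, called after "Request:" as name(argument=value, ...) on one line, values as JSON. drive_tool: Moves the arm, as the interface text tells. Its arguments: {"type":"object","properties":{"targets":{"type":"string"},"newtons":{"type":"number"}},"required":["targets"]}

```bash
mkdir -p pics
cat > h.py <<'E'
import numpy as np, cv2
from cell import telemetry, eyes, arm
def cap(n):
    d=eyes.capture(n); cv2.imwrite(f'pics/{n}_{telemetry.get_state()["t"]:.2f}.png',d['pixels'][...,::-1]); return d
def ray(d,uv):
    p=d['pixels']; f=p.shape[0]/2/np.tan(np.radians(d['vfov'])/2)
    K=np.array([[f,0,d['cx']],[0,f,d['cy']],[0,0,1.]])
    s=cv2.undistortPoints(np.array([[uv]],float),K,np.array([d['k1'],0,0,0,0.]))[0,0]
    M=np.array(d['cam_to_world']); return M[:3,3],M[:3,:3]@np.array([s[0],-s[1],-1.])
def onz(d,uv,z):
    o,r=ray(d,uv); return o+r*(z-o[2])/r[2]
def tri(a,b):
    (o,r),(p,s)=a,b; A=np.stack([r,-s],1); t=np.linalg.lstsq(A,p-o,rcond=None)[0]
    x,y=o+r*t[0],p+s*t[1]; return (x+y)/2,np.linalg.norm(x-y)
def proj(d,P):
    M=np.array(d['cam_to_world']); c=M[:3,:3].T@(np.array(P,float)-M[:3,3]); f=d['pixels'].shape[0]/2/np.tan(np.radians(d['vfov'])/2)
    x,y=c[0]/-c[2],-c[1]/-c[2]; k=1+d['k1']*(x*x+y*y); return np.array([d['cx']+f*x*k,d['cy']+f*y*k])
E
python3 - <<'E'
from h import *
for n in('side','top','wrist'):
    d=cap(n);print(n,d['vfov'],d['k1'],np.round(d['cam_to_world'],2).tolist())
print(telemetry.get_state())
E
ls pics
```

```text
side 42.25189021635409 -0.1169975284221685 [[-0.92, 0.29, -0.25, 193.64], [-0.38, -0.72, 0.58, 695.6], [-0.01, 0.64, 0.77, 1160.59], [0.0, 0.0, 0.0, 1.0]]
top 42.57925114103406 -0.08771046584555553 [[0.01, 0.99, -0.13, 383.5], [-1.0, 0.01, -0.0, -69.63], [-0.0, 0.13, 0.99, 1188.07], [0.0, 0.0, 0.0, 1.0]]
wrist 63.87049345019777 0.003896468295880328 [[0.38, 0.88, 0.3, 331.9], [-0.93, 0.36, 0.12, -593.06], [-0.0, -0.32, 0.95, 373.47], [0.0, 0.0, 0.0, 1.0]]
{'t': 0.15, 'q': array([-1.21988080e+00,  2.64569522e-01,  1.60511047e+00,  3.59724191e-05,
        1.27373079e+00, -3.69421305e-02]), 'qvel': array([-0.00094952, -0.00229682, -0.00403514, -0.00030724,  0.00131171,
        0.00092803]), 'joint_efforts': array([ 4.21021632e-04, -5.15905344e+01, -3.67960060e+01, -1.31949669e-04,
        8.07369972e-03,  5.36993596e-07]), 'position': array([ 255.10831947, -624.42863654,  302.82796492]), 'tcp_rot': array([-5.48310414e-04,  8.30119015e-01, -5.57585504e-01, -7.25289291e-04]), 'wrist_force': array([ 0.89425204,  0.26874896, -0.5729991 ]), 'torque': array([-0.02294656, -0.03948689, -0.01534189]), 'gripper_width': 85.5655791880715}
side_0.05.png
top_0.10.png
wrist_0.15.png
```

View pics/side_0.05.png

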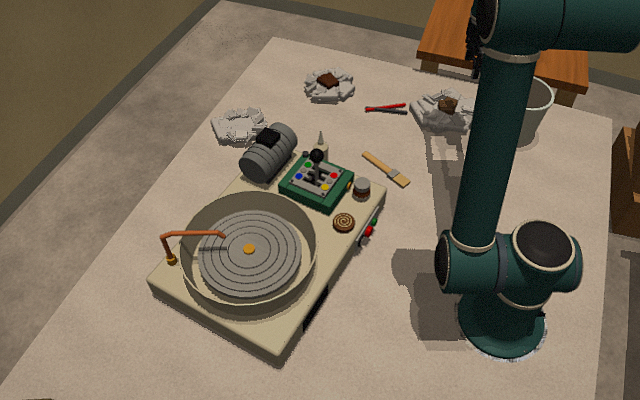

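View pics/top_0.10.png

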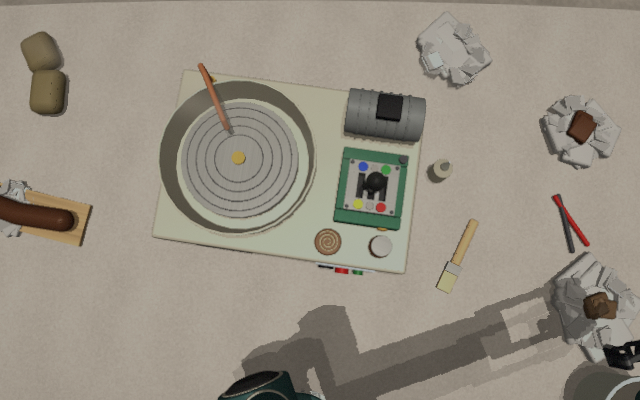

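Side view: gearbox with knob at about (316,156) and blue tab at about (298,176). Top view: blue (363,167) rear-left, green (386,170) rear-right, yellow (358,204) front-left, red (381,208) front-right, knob (375,182). Next I measure the gate and the lever.

```bash
cat >> h.py <<'E'
def blobs(d,box,z=135):
    u0,v0,u1,v1=box; hsv=cv2.cvtColor(d['pixels'],cv2.COLOR_RGB2HSV)[v0:v1,u0:u1]; out={}
    for n,(a,b) in dict(blue=(108,130),yellow=(24,34),green=(50,66),red=(174,180)).items():
        m=((hsv[...,0]>=a)&(hsv[...,0]<=b)&(hsv[...,1]>140)&(hsv[...,2]>110)).astype(np.uint8)
        k,_,s,c=cv2.connectedComponentsWithStats(m)
        if k>1:
            i=1+np.argmax(s[1:,4]); uv=c[i]+[u0,v0]; out[n]=(uv,onz(d,uv,z),s[i,4])
    return out
def knob(d,box):
    u0,v0,u1,v1=box; m=(d['pixels'][v0:v1,u0:u1].max(2)<45).astype(np.uint8)
    k,_,s,c=cv2.connectedComponentsWithStats(m); i=1+np.argmax(s[1:,4]); return c[i]+[u0,v0],s[i]
E
python3 - <<'E'
from h import *
T=eyes.capture('top');S=eyes.capture('side')
for d,b in((T,(338,150,408,225)),(S,(280,150,350,210))):
    for n,v in blobs(d,b).items(): print(n,np.round(v[0],1),np.round(v[1],1),v[2])
im=[cv2.resize(T['pixels'][145:230,330:415],None,fx=7,fy=7)[:590,:400*1],]
a=cv2.resize(T['pixels'][150:220,340:410],(400,400),interpolation=2);b=cv2.resize(S['pixels'][140:210,280:350],(400,400),interpolation=2)
cv2.imwrite('pics/crop1.png',np.hstack([a,b])[...,::-1])
E
```

```text
blue [362.7 166.1] [ 597.1 -136.   135. ] 59
yellow [357.5 203.9] [ 517.4 -125.5  135. ] 58
green [385. 166.] [ 597.8 -182.8  135. ] 1
blue [298.3 175.4] [ 598.9 -141.7  135. ] 32
yellow [324.4 186.6] [ 519.8 -130.8  135. ] 34
green [307.4 163.7] [ 593.  -190.3  135. ] 18
```

View pics/crop1.png

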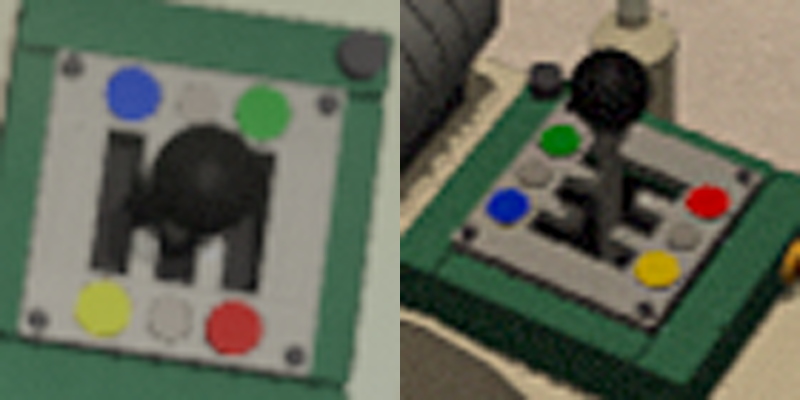

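The crop (scale 5.71) shows blue rear-left, green rear-right, red front-right and yellow front-left. The knob is at top (376.6,181.4) and side (316.5,155.6).

Run:
```python
from h import *
T=eyes.capture('top');S=eyes.capture('side')
s=400/70
tp=dict(blue=(132,93),green=(263,114),red=(234,327),yellow=(103,307)); sp=dict(blue=(108,206),green=(160,140),red=(308,202),yellow=(257,268))
m={'blue':(40,24),'green':(40,-24),'red':(-40,-24),'yellow':(-40,24)}
def t(p): return np.array(p)/s+[340,150]-.4
def sd(p): return np.array(p)/s+[280,140]-.4
res=[]
for nm,d,f,pp in(('T',T,t,tp),('S',S,sd,sp)):
    P=np.array([onz(d,f(pp[k]),135)[:2] for k in m]); c=P.mean(0); M=np.array(list(m.values()))
    x=np.vdot(M[:,0]+1j*M[:,1],(P-c)[:,0]+1j*(P-c)[:,1])
    print(nm,P.round(1).tolist(),c.round(1),'yaw',np.angle(x),'scale',abs(x)/(M**2).sum())
for k in m: x=tri(ray(T,t(tp[k])),ray(S,sd(sp[k]))); print(k,x[0].round(1),x[1].round(1))
x=tri(ray(T,t((210,180))),ray(S,sd((209,90)))); print('knob',x)
```

```text
T [[597.6, -136.1], [590.3, -184.1], [511.8, -173.2], [518.6, -125.7]] [ 554.5 -154.8] yaw -0.13732400929269467 scale 0.9965681924574874
S [[598.2, -141.1], [592.1, -189.2], [512.3, -178.0], [519.4, -131.3]] [ 555.5 -159.9] yaw -0.1334378251357919 scale 0.9991474961466541
blue [ 596.  -135.8  141.5] 0.6
green [ 589.2 -183.3  141.9] 0.5
red [ 510.7 -172.7  141.2] 0.6
yellow [ 517.4 -125.4  142.2] 0.5
knob (array([ 552.43575214, -157.3545453 ,  214.07748935]), np.float64(1.0167183203024186))
```

Gate centre is about (555,-157) with yaw about -0.135. The lever is already near the cross channel: knob about 0 mm in x and -3 mm in y from the gate centre. The blue corner is rear-left. I'll approach from the right with the fingers closed and take a close look.

Request:
drive_tool(targets="-33 -53 -4 0 0 0 0;-33 -53 -4 0 0 0 0;-33 -53 -4 0 0 0 0;-33 -53 -4 0 0 0 0;-33 -53 -4 0 0 0 0;-33 -53 -4 0 0 0 0;-33 -53 -4 0 0 0 0;-33 -53 -4 0 0 0 0;0 0 0 0 0 -10 0;0 0 0 0 0 -10 0;0 0 0 0 0 -10 0;0 0 0 0 0 -10 0;0 0 0 0 0 -10 0;0 0 0 0 0 -10 0;0 0 0 0 0 0 0", newtons=40)

```text
t: 2.22
position: [551.9, -215.4, 337.1]
tcp_rot: [0.001, 0.999, -0.052, 0.003]
wrist_force: [0.6, -0.9, -0.3]
gripper_width: 0.3
```

Run:
```python
from h import *
d=cap('wrist');s=telemetry.get_state();print(s['position'],s['tcp_rot'],s['gripper_width'],s['t'])
cv2.imwrite('pics/w1.png',d['pixels'][...,::-1])
```

```text
[ 551.90729647 -215.45400478  337.12243634] [ 9.04638634e-04  9.98632349e-01 -5.21963331e-02  2.85603901e-03] -0.049555113393039564 2.275
```

View pics/w1.png

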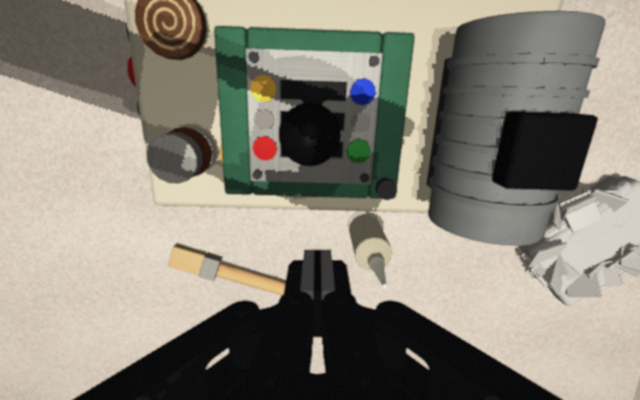

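Wrist view: yellow (263,89), blue (362,92), red (265,148), green (359,150) and knob (311,134).

```bash
cat >> h.py <<'E'
def gate(d,px):
    m={'blue':(40,24),'green':(40,-24),'red':(-40,-24),'yellow':(-40,24)}
    ks=[k for k in px]; P=np.array([onz(d,px[k],135)[:2] for k in ks]); M=np.array([m[k] for k in ks],float)
    Mc=M-M.mean(0);Pc=P-P.mean(0)
    x=np.vdot(Mc[:,0]+1j*Mc[:,1],Pc[:,0]+1j*Pc[:,1]); a=np.angle(x)
    R=np.array([[np.cos(a),-np.sin(a)],[np.sin(a),np.cos(a)]]); c=P.mean(0)-R@M.mean(0)
    return c,a,abs(x)/(Mc**2).sum(),R
E
python3 - <<'E'
from h import *
d=eyes.capture('wrist');s=telemetry.get_state()
px=dict(yellow=(263,89),blue=(362,92),red=(265,148),green=(359,150))
c,a,sc,R=gate(d,px);print(c,a,sc)
for k in px: print(k,onz(d,px[k],135).round(1))
k=onz(d,(311,134),208)[:2];print('knob',k,R.T@(k-c),'tcp in gate',R.T@(s['position'][:2]-c))
E
```

```text
[ 555.31511836 -155.86661471] -0.12641465515087832 0.9938043135768708
yellow [ 518.6 -127.2  135. ]
blue [ 597.5 -137.7  135. ]
red [ 512.8 -174.2  135. ]
green [ 592.3 -184.3  135. ]
knob [ 554.81696434 -157.47512591] [-0.29138066 -1.65848214] tcp in gate [  4.14038701 -59.546566  ]
```

Gate and knob agree across all the views, and the lever sits in the cross channel. I'll square up, descend to the right of the knob, and ease up to it.

Request:
drive_tool(targets="-4 0 25 0 0 1.5 0;0 0 25 0 0 0 0;0 0 25 0 0 0 0;0 -12 0 0 0 0 0;0 -10 0 0 0 0 0;0 0 0 0 0 0 0")

```text
t: 3.08
position: [553.1, -192.3, 263.6]
tcp_rot: [0.002, 0.997, -0.072, 0.005]
wrist_force: [-0.4, 0.5, -0.6]
gripper_width: -0.1
```

```bash
cat >> h.py <<'E'
def tg():
    s=telemetry.get_state();a=-.131;R=np.array([[np.cos(a),-np.sin(a)],[np.sin(a),np.cos(a)]]);q=s['tcp_rot']
    print(s['t'],'gate xy',(R.T@(s['position'][:2]-[555.2,-156.6])).round(1),'z',s['position'][2].round(1),'yaw',2*np.arctan2(q[2],q[1]),'F',(R.T@s['wrist_force'][:2]).round(1),s['wrist_force'][2].round(1))
E
python3 -c "
from h import *
tg()"
```

```text
3.075 gate xy [  2.6 -35.7] z 263.6 yaw -0.1438376930417294 F [-0.4  0.4] -0.6
```

Request:
drive_tool(targets="-2.5 0 0 0 0 0 0;0 -6 0 0 0 0 0;0 -6 0 0 0 0 0;0 -6 0 0 0 0 0;0 -6 0 0 0 0 0")

```text
t: 3.7
position: [554.9, -169.2, 266.8]
tcp_rot: [0.004, 0.997, -0.072, 0.008]
wrist_force: [-0.6, -4.1, 1.0]
gripper_width: -0.4
```

```bash
python3 -c "
from h import *
tg()
d=cap('wrist');cv2.imwrite('pics/w2.png',d['pixels'][...,::-1])"
```

```text
3.7 gate xy [  1.3 -12.6] z 266.8 yaw -0.1444188115790565 F [-0.  -4.1] 1.0
```

View pics/w2.png

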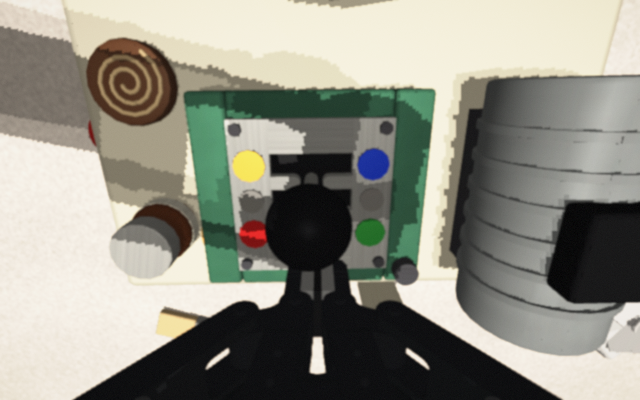

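The knob (308,228) is being pushed left with about 4 N, as expected. Continuing.

Request:
drive_tool(targets="-1 -6 1.5 0 0 0 0;0 -6 1.5 0 0 0 0;0 -6 1.5 0 0 0 0;0 -6 1.5 0 0 0 0")

```text
t: 4.25
position: [558.2, -143.3, 261.2]
tcp_rot: [0.004, 0.997, -0.072, 0.008]
wrist_force: [-1.4, -3.2, 3.2]
gripper_width: 0.2
```

```bash
python3 -c "
from h import *
tg()"
```

```text
4.25 gate xy [ 1.2 13.6] z 261.2 yaw -0.1443958295283026 F [-1.  -3.3] 3.2
```

Request:
drive_tool(targets="0 -3 0 0 0 0 0;0 0 0 0 0 0 0")

```text
t: 4.5
position: [558.5, -139.4, 260.5]
tcp_rot: [0.004, 0.997, -0.072, 0.008]
wrist_force: [-0.3, -2.8, 1.5]
gripper_width: 0.1
```

Run:
```python
from h import *
tg()
S=cap('side');T=cap('top');d=cap('wrist')
a=cv2.resize(S['pixels'][140:210,280:350],(400,400),interpolation=2)
b=cv2.resize(T['pixels'][150:220,340:410],(400,400),interpolation=2)
cv2.imwrite('pics/c2.png',np.hstack([b,a])[...,::-1])
```

```text
4.5 gate xy [ 1.1 17.5] z 260.5 yaw -0.14360184562242106 F [ 0.1 -2.8] 1.5
```

View pics/c2.png

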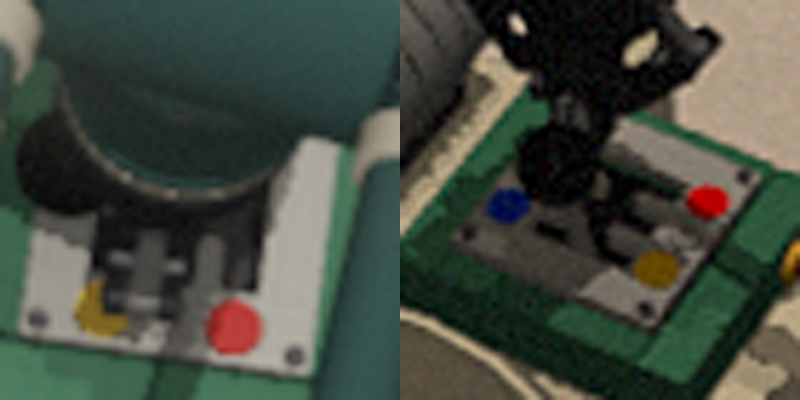

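The knob has moved to the left column (side crop (157,163)). I'll compare its position with the earlier baseline.

Run:
```python
from h import *
S=eyes.capture('side')
a=-.133;R=np.array([[np.cos(a),-np.sin(a)],[np.sin(a),np.cos(a)]])
for p,z in(((209,90),209),((157,163),203)):
    print((R.T@(onz(S,np.array(p)/(400/70)+[280,140]-.4,z)[:2]-[555.5,-159.9])).round(1))
```

```text
[-0.4 -2. ]
[ 0.3 43.2]
```

Request:
drive_tool(targets="0 12 2 0 0 -0.7 0;0 12 0 0 0 0 0;-25 0 0 0 0 0 0;-25 0 0 0 0 0 0;0 -26 0 0 0 0 0;0 -26 0 0 0 0 0;0 0 0 0 0 0 0")

```text
t: 5.58
position: [509.9, -108.2, 255.7]
tcp_rot: [0.002, 0.998, -0.068, 0.007]
wrist_force: [0.7, 0.1, -0.4]
gripper_width: 0.0
```

Run:
```python
from h import *
tg()
d=cap('wrist');cv2.imwrite('pics/w3.png',d['pixels'][...,::-1])
```

```text
5.575 gate xy [-51.3  42. ] z 255.7 yaw -0.13643607458497584 F [0.7 0.2] -0.4
```

View pics/w3.png

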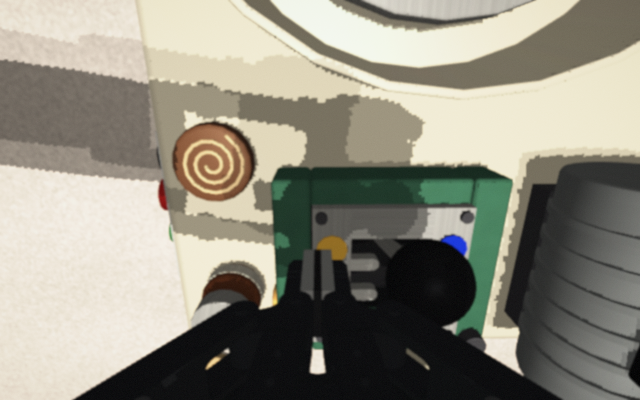

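Knob at (431,281), with the finger on its front side and the rod in the left column. Checking the alignment before pushing to the rear.

Run:
```python
from h import *
d=eyes.capture('wrist')
a=-.131;R=np.array([[np.cos(a),-np.sin(a)],[np.sin(a),np.cos(a)]])
k=onz(d,(431,281),203)[:2];print('knob',R.T@(k-[555.2,-156.6]))
c,a,_,_=gate(d,dict(yellow=(332,249),blue=(454,245)));print(c,a)
```

```text
knob [ 0.34938743 43.64164972]
[ 556.87322735 -155.30644876] -0.10735072795868512
```

Request:
drive_tool(targets="12 -2 0 0 0 0 0;6 0 0 0 0 0 0;6 0 1 0 0 0 0;6 0 1 0 0 0 0;6 0 1 0 0 0 0;6 0 1 0 0 0 0")

```text
t: 6.42
position: [551.8, -115.4, 251.8]
tcp_rot: [0.001, 0.998, -0.07, 0.002]
wrist_force: [-4.7, 0.3, 3.8]
gripper_width: -0.1
```

```bash
python3 -c "
from h import *
tg()"
```

```text
6.425 gate xy [-8.8 40.4] z 251.8 yaw -0.13996540241304223 F [-4.7 -0.3] 3.8
```

Request:
drive_tool(targets="5 -1.5 0 0 0 0 0;5 -1.5 0 0 0 0 0;4 0 0 0 0 0 0;3 0 0 0 0 0 0")

```text
t: 6.92
position: [567.4, -116.2, 250.2]
tcp_rot: [0.003, 0.998, -0.07, -0.002]
wrist_force: [-13.5, 1.5, 9.3]
gripper_width: 0.0
```

```bash
python3 -c "
from h import *
tg()"
```

```text
6.925 gate xy [ 6.9 41.7] z 250.2 yaw -0.13978931149773197 F [-13.6  -0.3] 9.3
```

Request:
drive_tool(targets="3 0 0 0 0 0 0;2 0 0 0 0 0 0")

```text
t: 7.18
position: [568.2, -116.2, 250.4]
tcp_rot: [0.002, 0.998, -0.07, -0.009]
wrist_force: [-12.3, 1.0, 8.8]
gripper_width: 0.2
```

```bash
python3 -c "
from h import *
tg()"
```

```text
7.175 gate xy [ 7.7 41.8] z 250.4 yaw -0.13933754858313713 F [-12.3  -0.6] 8.8
```

The lever stalls at the end stop, with the finger at 7.7 mm against 7.5 predicted. I'll draw back from the front, go up, and look.

Request:
drive_tool(targets="-15 0 0 0 0 0 0;-25 0 0 0 0 0 0;0 0 -50 0 0 0 0;0 0 -50 0 0 0 0;-30 20 -30 0 0 0 0;-40 40 0 0 0 0 0;-40 40 0 0 0 0 0;-40 40 0 0 0 0 0;-20 40 0 0 0 0 0;0 0 0 0 0 0 0;0 0 0 0 0 0 0")

```text
t: 8.55
position: [334.9, -268.6, 386.5]
tcp_rot: [0.007, 0.998, -0.069, 0.002]
wrist_force: [0.7, -0.9, 0.3]
gripper_width: 0.1
```

Run:
```python
from h import *
tg()
S=cap('side');T=cap('top');d=cap('wrist')
a=cv2.resize(S['pixels'][140:210,280:350],(400,400),interpolation=2)
b=cv2.resize(T['pixels'][150:220,340:410],(400,400),interpolation=2)
w=cv2.resize(d['pixels'],(320,200),interpolation=3);o=cv2.resize(T['pixels'],(320,200),interpolation=3);pad=np.zeros((200,160,3),np.uint8)
cv2.imwrite('pics/c3.png',np.vstack([np.hstack([b,a]),np.hstack([w,o,pad])])[...,::-1])
```

```text
8.55 gate xy [-203.8 -139.8] z 386.5 yaw -0.13727440688335577 F [ 0.8 -0.8] 0.3
```

View pics/c3.png

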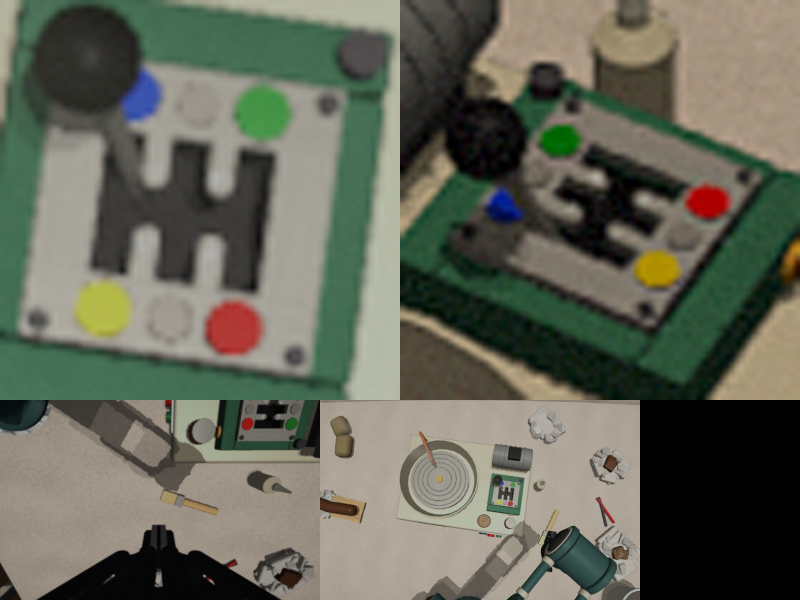

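The knob is at top crop (87,58) and side crop (86,138), leaning over the blue tab. The bystanders look unmoved. I'll compute its position.

Run:
```python
from h import *
S=eyes.capture('side');T=eyes.capture('top')
a=-.134;R=np.array([[np.cos(a),-np.sin(a)],[np.sin(a),np.cos(a)]]);s=400/70
print('S',R.T@(onz(S,np.array((86,138))/s+[280,140]-.4,197)[:2]-[555.5,-159.9]))
print('T',R.T@(onz(T,np.array((87,58))/s+[340,150]-.4,197)[:2]-[554.5,-154.8]))
x=tri(ray(T,np.array((87,58))/s+[340,150]-.4),ray(S,np.array((86,138))/s+[280,140]-.4))[0];print(x-[0,0,6.7],R.T@(x[:2]-[553.3,-154.3]))
```

```text
S [38.71701497 40.8563841 ]
T [37.12276473 43.48147864]
[ 595.06546588 -116.1758742   200.18544753] [36.29769813 43.36219804]
```

Both views put the knob a few mm short of the expected 42 mm in x (37–39). That may be pixel error, but there is time, so I'll go back, look close, and push again more firmly.

Request:
drive_tool(targets="38 -44 0 0 0 0 0;38 -44 0 0 0 0 0;38 -44 0 0 0 0 0;38 -44 0 0 0 0 0;0 0 0 0 0 0 0;0 0 45 0 0 0 0;0 0 45 0 0 0 0;0 0 40 0 0 0 0;0 0 0 0 0 0 0")

```text
t: 9.93
position: [517.6, -107.6, 251.7]
tcp_rot: [0.008, 0.998, -0.063, 0.003]
wrist_force: [0.3, 1.5, 0.6]
gripper_width: -0.7
```

Run:
```python
from h import *
tg()
d=cap('wrist');cv2.imwrite('pics/w4.png',d['pixels'][...,::-1])
```

```text
9.925 gate xy [-43.7  43.7] z 251.7 yaw -0.12595545957611598 F [0.1 1.5] 0.6
```

View pics/w4.png

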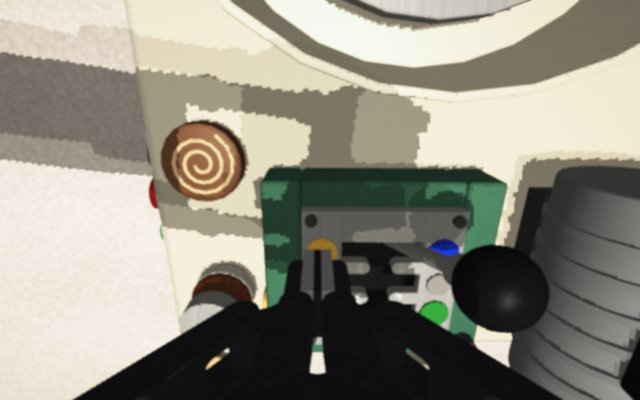

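Run:
```python
from h import *
d=eyes.capture('wrist')
a=-.133;R=np.array([[np.cos(a),-np.sin(a)],[np.sin(a),np.cos(a)]])
k=onz(d,(500.5,288.5),197)[:2];print('knob',R.T@(k-[555.2,-156.6]))
for p in((444,248),(322,249)): print(R.T@(onz(d,p,135)[:2]-[555.2,-156.6]))
```

```text
knob [44.14123053 38.68565513]
[43.23134398 26.70176065]
[-37.67919876  25.86005418]
```

Corrected for the tab bias of about +2.7 mm, the wrist view puts the knob at about 41.5 mm, which is home. A firmer confirming push costs little.

Request:
drive_tool(targets="22 0 0 0 0 -0.5 0;20 0 0 0 0 0 0;5 0 0 0 0 0 0;5 0 0 0 0 0 0;5 0 0 0 0 0 0;5 0 0 0 0 0 0")

```text
t: 10.78
position: [570.0, -115.0, 263.7]
tcp_rot: [0.008, 0.998, -0.059, -0.01]
wrist_force: [-14.9, 1.9, 1.7]
gripper_width: -0.3
```

```bash
python3 -c "
from h import *
tg()"
```

```text
10.775 gate xy [ 9.2 43.2] z 263.7 yaw -0.11708636011649744 F [-15.   -0.1] 1.7
```

Same stop at 15 N, so the lever is fully home. Withdrawing.

Request:
drive_tool(targets="-15 0 0 0 0 0 0;-25 0 0 0 0 0 0;0 0 -50 0 0 0 0;0 0 -50 0 0 0 0;-30 20 -20 0 0 0 0;-40 40 0 0 0 0 0;-40 40 0 0 0 0 0;-40 40 0 0 0 0 0;-20 40 0 0 0 0 0;0 0 0 0 0 0 0;0 0 0 0 0 0 0")

```text
t: 12.15
position: [334.8, -272.2, 415.2]
tcp_rot: [0.018, 0.998, -0.058, 0.01]
wrist_force: [-0.1, -0.2, 0.3]
gripper_width: -0.5
```

Run:
```python
from h import *
tg()
S=cap('side');T=cap('top')
a=cv2.resize(S['pixels'][140:210,280:350],(400,400),interpolation=2)
b=cv2.resize(T['pixels'][150:220,340:410],(400,400),interpolation=2)
cv2.imwrite('pics/c4.png',np.hstack([b,a])[...,::-1])
import glob
for n,box in(('top',(310,225,480,300)),('side',(330,140,415,240))):
    f0=cv2.imread('pics/top_0.10.png' if n=='top' else 'pics/side_0.05.png');f1=(T if n=='top' else S)['pixels'][...,::-1]
    u0,v0,u1,v1=box;print(n,(np.abs(f0[v0:v1,u0:u1].astype(int)-f1[v0:v1,u0:u1]).max(2)>40).sum())
cv2.imwrite('pics/c4.png',np.vstack([np.hstack([b,a]),cv2.resize(S['pixels'][130:250,290:430],(230,200)).repeat(1,1) if 0 else np.hstack([cv2.resize(T['pixels'][150:300,310:480],(400,200)),cv2.resize(S['pixels'][130:250,290:430],(400,200))])])[...,::-1])
```

```text
12.15 gate xy [-203.4 -143.4] z 415.2 yaw -0.11639598390609146 F [-0.1 -0.2] 0.3
top 3076
side 995
```

View pics/c4.png

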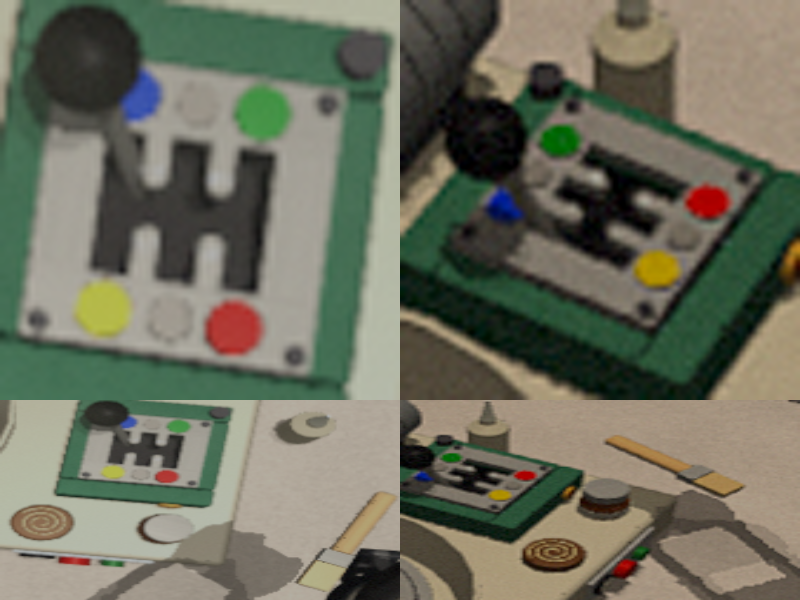

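The lever is unchanged by the second push, home at blue. Jar, ammonite, bottle and brush are in place; the pixel differences are arm shadows.

```bash
python3 -c "
from h import *
print(arm.finish_job())"
```

```text
the job is handed in; nothing more can be done
None
```

The gear lever is fully home in the rear-left slot at the blue tab, and the job was handed in at about 12 s with the gripper well clear.

- **What I did:** The lever started almost exactly in the cross channel, so no move out along the middle slot was needed. I pushed the knob left with the outside of the closed fingers at about 4 N. Then I pushed it to the rear against the end stop and drew clear. Nothing was ever held between the fingers.
- **Is it home?** The lever stalled against the stop at 12–14 N, where about 5 N moves it freely. A second push at 15 N did not move it visibly.
- **A disagreement:** The top and side views put the knob at about 36–39 mm in x, against the 42 mm expected. The close wrist view gave about 41.5 mm after correcting for its offset on the tabs. I trusted the wrist view and the stall.
- **Bystanders:** By eye in the last pictures, the jar, ammonite, glue bottle and brush stand where they were. My pixel comparison with the first pictures did show differences around them, which I put down to the arm and its shadow. I did not measure their positions.

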